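Close the board holder and lock its jaw

TASK

Close the bench holder on the loose circuit board: pull up the sliding jaw's spring plunger, use the jaw to push the board gently home against the fixed jaw, then ease the jaw back and let the plunger drop fully into the first hole it meets. The board must stay flat on its ledges, home against the fixed jaw and under both lips; do not squeeze the board or force the pin against the bar, let go at the end, and leave the other things on the bench where they are.

Things in the scene. Friction and masses are not known exactly. Their poses are not given: they have to be found in the camera images.
- holder: The board holder, screwed down: aluminium base 150 x 330 x 8 mm with a steel bar (24 mm wide, top 30 mm high) along its middle. Origin on the bench top; x across, y along the bar to the fixed jaw, z up; the base runs from y = -240 to +90 mm. Two ledges at x = -30 and +30 mm, y = -25 to +75 mm, top 40 mm high, carry the board.
- fixed_face (a point): Point on the black fixed jaw's flat face where the board's edge belongs: holder x = 0, y = +75 mm, 40 mm above the bench; axes as the holder's. The jaw is 90 mm wide; its lip reaches 14 mm back over the board, underside 48 mm, top 54 mm above the bench.
- hole (a point): Nominal mouth of the hole to use, in the bar's top at holder y = -94 mm. From -y the bar has a long parking slot, then four 10 mm square holes 20 mm apart (this is the third; the board blocks the fourth). The whole row lies up to 7 mm off along y, either way, and this is not measured: feel for it. Pin in it, jaw_slide is 0.098 to 0.114, 1 to 17 mm short of a board that is home.
- jaw_slide (a joint): Position of the sliding jaw along holder +y, m; its face is at holder y = -0.150 + value. Range 0 to 0.125, starts 0 to 0.035 (parking slot); 0.115 touches a board that is home. Sleeve round the bar 36 x 70 mm, top 36 mm high, with a black plate 90 mm wide at its +y end, top 54 mm, lip 22 mm forward over the board. 2 N moves it, more when the pin drags.
- plunger: Spring plunger on the sliding jaw, pulled straight up. Origin at the centre of its black round knob (24 mm diameter, 24 mm tall), 50 mm behind the jaw face, 79 mm above the bench when down; z up. Under the knob a steel barrel, 18 mm diameter, from 36 to 66 mm above the bench. Pin 8 mm diameter, flat end; pressing it on the bar with over 25 N damages it.
- plunger_lift (a joint): How far the plunger is pulled up, in m: 0 = fully down, pin 8 mm deep in the slot or a hole; 0.008 = pin end resting on top of the bar; 0.014 = upper stop. The spring pushes it down with 6 N at 0 and 9.5 N at 0.014. Starts at 0.
- board: Green circuit board, loose on the ledges, 80 x 110 x 2.4 mm, about 0.11 kg, components to 10 mm tall in its middle. Origin at the centre of its underside; y along the 110 mm side and the holder's y. Home, its edge touches the fixed jaw's face: origin at holder y = +20 mm, 40 mm above the bench. Starts 5 to 11 mm short of home, under the fixed lip. Pressed on the fixed jaw with over 25 N it breaks.
- solder_spool: Bystander: aluminium solder spool, diameter 58 mm, 40 mm tall, upright; origin under its centre. Leave alone.
- flux_jar: Bystander: amber jar with a black cap, diameter 48 mm, 50 mm tall; origin under its centre. Leave alone.
- screwdriver: Bystander: screwdriver lying flat, 170 mm long. Leave alone.
- parts_tray: Bystander: black divided tray 110 x 150 x 30 mm; origin under its centre. Leave alone.
Things that resemble listed ones, but are neither listed nor needed, are in the scene too. Of the things shaped like the board, the green one is meant.

How it is judged:
By the outcome, as a careful person would: the job done as asked, in the order asked, and still so for the second after the job is handed in, with the robot touching nothing.
It also fails if it takes over 38 s, if anything falls off the work surface, if the arm or the gripper's body presses on something with over 40 N, if the wrist force passes 120 N, or if a joint passes its speed limit or range.

ROBOT

A 7-joint arm with a two-finger parallel gripper is mounted at the origin on the work surface. World frame = base frame: x ahead of the robot, y to its left, z up, the work surface at z = 0. Lengths are in m, angles in rad, forces in N, time in s.
With the tool pointing down it reaches from about 0.4 to 0.9 m from the base axis. Payload 5.5 kg.
Tool frame: the origin (TCP) lies on the mounting face of the last link; the fingertips stand 178 mm ahead of it and the grasp point (between the pads) lies 159 mm ahead of it; z points along the fingers, x is the direction in which the jaws open and shut, and the axes are right-handed (so a half turn about z gives the same grasp; the last joint's range is limited). The gripper opens to 92 mm and grips with 3 to 60 N. Pads are 19 mm wide; open, the fingers measure 130 mm over their backs; the gripper's body (75 mm by 190 mm) begins 47 mm behind the grasp point.
Start: joints at [-1.018, 0.501, -0.427, 1.55, 0.221, 1.138, -0.21], TCP at [0.186, 0.623, 0.405] pointing down, gripper open.
Joint ranges: [-2.88, 2.88], [-0.31, 2.03], [-1.54, 1.56], [0.2, 2.42], [-1.41, 4.55], [0.19, 2.02], [-2.57, 2.57]. Speed limits (rad/s): [2.57, 2.57, 3.14, 3.14, 3.14, 3.14, 3.14].

INTERFACE

Orientations are given as [roll, pitch, yaw] about the fixed x, y, z axes, in that order (R = Rz(yaw) Ry(pitch) Rx(roll)).
In Python, from station import ctrl gives the robot as it stands. The module is installed in compiled form; this text tells all that it offers.
- The arm moves only by the tool send_rows, never from a script. Its argument "steps" is a list of rows, each a list of 7 numbers: the shift along the tool's x, y, z in m, then the turn, a rotation vector about the tool's x, y, z in rad, then the finger opening in m, from 0 to 0.0918. In form: [[dx, dy, dz, ax, ay, az, claw], ...]. A call has 1 to 8 rows; each row is the pose to reach, as a shift and turn from the pose measured when the call began, along the tool's axes at that moment; what a row does not reach only later rows make up. A row lasts 1/10 s, in which the tool goes at most 50 mm and 8.59 degrees, less where a joint would pass 70% of its speed; a pose out of reach is approached as far as the arm can. A call with a gripper value outside its range is refused whole. The fingers move at their own pace and stop on an object; "grip_force" is the grip in N (left out, the last holds). Time passes only in rows, so rows that repeat a pose let the fingers close. It gives the time, the measured TCP pose, the force and the opening at its end, in the units of the state.
- ctrl.sense(): the state, without advancing time (a new reading comes with each control period).
- ctrl.snapshot(name): name is "scene" or "top" or "wrist"; returns the picture (480x640x3 uint8, blue, green, red); there is no depth.
- ctrl.calibration(name): a dict with "fov_y" (degrees; the focal length in pixels is half the picture's height over the tangent of half this angle, whatever the lens; pixels are square), "cx", "cy" (the principal point, pixels), "R" (3x3) and "t" (3): a world point X has camera coordinates R X + t; the wrist camera has in their place "tool_from_camera" (4x4, takes a point from camera to tool coordinates, whose origin is the TCP and whose axes are the tool frame's). Camera axes: x right, y down, z forward; pixel columns grow to the right and rows downward; lengths in m; the calibration is good to about 2 mm. A picture is of the moment at which its call begins: read the wrist's pose just before it. calibration takes no time and is no camera call.
- ctrl.job_done(): hands the job in, once; it reports no verdict.
The state is a dict: "time_s": time; "joints": joint angles; "joint_vel": joint speeds; "joint_torque": joint torques, N m; "position": TCP position; "tool_rot": TCP orientation; "contact_force": force on the tool from outside, world axes, zero at the start; "wrist_torque": the same for the moment, N m; "width": opening from 0.0 (shut) to 1.0 (fully open).
Only numpy, scipy, OpenCV 4.12 (cv2) and the standard library are available. Lean on these libraries where they do the work, as an engineer would, in place of code of your own. Each camera call takes 0.05 s, during which the arm holds its last target.

## Working session

There is one attempt and no reset: what is moved stays moved. The work goes in short steps, Python scripts to look and compute and a tool call to move; the robot and the scene stay as the last step left them, time stands still between calls to the robot, and variables do not carry over. Pictures are saved under pics/ and viewed, and the job is handed in when it is done.

Besides the shell and the picture viewer there is one more tool, called as name([rows], argument=value, ...), one row to a line, values as JSON. send_rows: Moves the arm, as the interface text tells. Its arguments: {"type":"object","properties":{"steps":{"type":"array","items":{"type":"array","items":{"type":"number"}}},"grip_force":{"type":"number"}},"required":["steps"]}

```bash
mkdir -p pics; ls; python3 - <<'E'
from station import ctrl
import cv2,json
print(ctrl.sense())
for n in ["scene","top","wrist"]:
    c=ctrl.calibration(n); print(n,c)
    cv2.imwrite(f"pics/{n}0.png",ctrl.snapshot(n))
E
```

```text
pics
{'time_s': 0.0, 'joints': array([-1.01782745,  0.50184578, -0.42676955,  1.55144078,  0.22077382,
        1.13832249, -0.21030325]), 'joint_vel': array([-2.15697812e-05, -5.37683123e-04, -1.08844451e-03, -1.06273438e-03,
       -7.97104901e-04,  2.35395561e-04,  9.28561597e-04]), 'joint_torque': array([ 1.21354678e-03, -5.66611648e+01, -5.81540018e+00, -2.79104573e+01,
       -6.85056089e-02,  3.11648345e-02,  1.84886476e-04]), 'position': array([0.18568464, 0.62254046, 0.40368124]), 'tool_rot': array([-3.14151756e+00,  1.96585735e-03,  1.28104731e+00]), 'contact_force': array([0.16999719, 1.36779323, 0.14314826]), 'wrist_torque': array([ 0.03823817, -0.0303841 , -0.02637855]), 'width': 0.9997084161283581}
scene {'fov_y': 47.05262869618789, 'cx': 325.93023939536386, 'cy': 236.80109658568693, 'R': array([[ 0.500796  ,  0.86550245,  0.0104346 ],
       [ 0.67711925, -0.38422755, -0.62759758],
       [-0.53917798,  0.32136383, -0.77846798]]), 't': array([-0.2791048 , -0.35391749,  1.50649108])}
top {'fov_y': 50.362004419447416, 'cx': 322.09333295907425, 'cy': 235.36712167547336, 'R': array([[ 0.02923649, -0.99956179, -0.00463261],
       [-0.98488177, -0.02801483, -0.17094756],
       [ 0.17074287,  0.00956048, -0.98526924]]), 't': array([-0.02454724,  0.61414666,  1.11587799])}
wrist {'fov_y': 66.41247706436725, 'cx': 316.2741397849367, 'cy': 237.75663260257704, 'tool_from_camera': array([[ 9.99999280e-01,  8.31073435e-04,  8.65851319e-04,
        -1.32790851e-03],
       [-1.02577500e-03,  9.66372869e-01,  2.57142814e-01,
        -6.85694863e-02],
       [-6.23030661e-04, -2.57143517e-01,  9.66373025e-01,
         2.05290888e-02],
       [ 0.00000000e+00,  0.00000000e+00,  0.00000000e+00,
         1.00000000e+00]])}
```

View pics/top0.png

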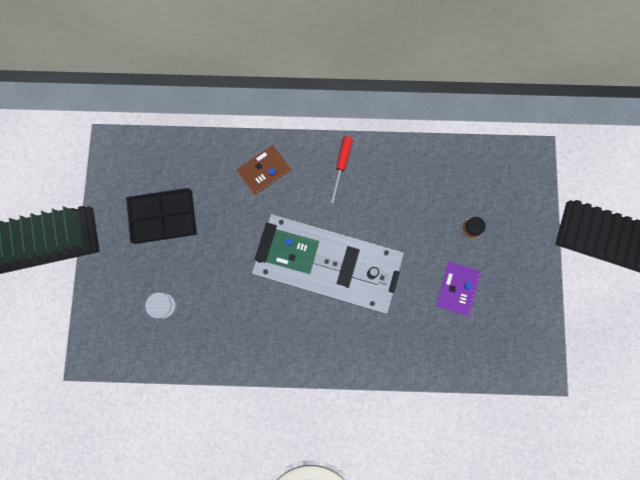

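View pics/scene0.png

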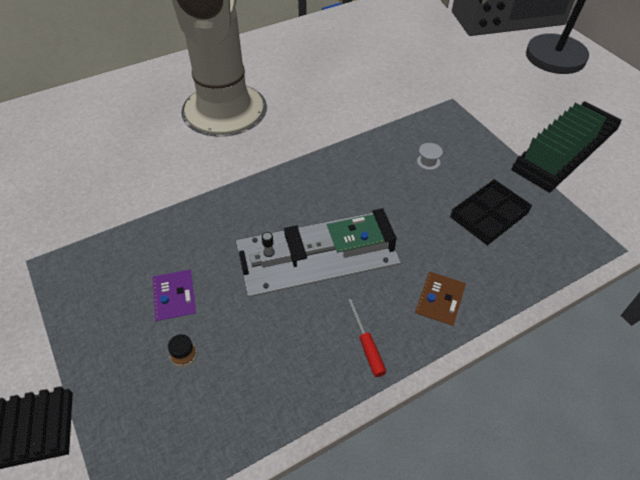

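View pics/wrist0.png

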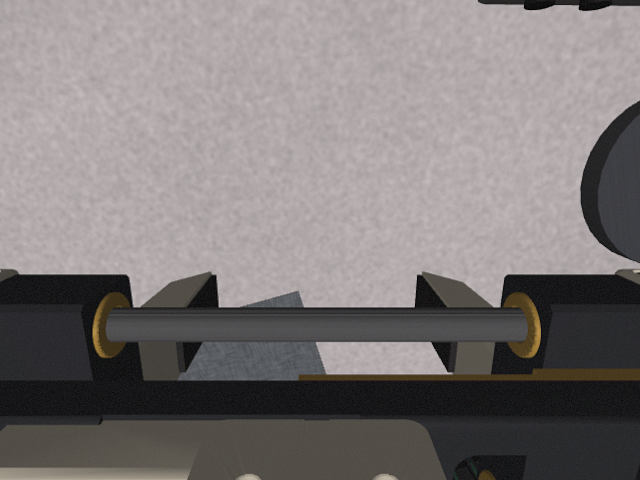

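```bash
cat > h.py <<'E'
import numpy as np, cv2
from scipy.spatial.transform import Rotation as Rt
from station import ctrl
def K(c):
    f=240/np.tan(np.radians(c["fov_y"])/2); return f,c["cx"],c["cy"]
def ext(name,s=None):
    c=ctrl.calibration(name)
    if name!="wrist": return c,np.array(c["R"]),np.array(c["t"])
    T=np.eye(4);T[:3,:3]=Rt.from_euler("xyz",s["tool_rot"]).as_matrix();T[:3,3]=s["position"]
    W=np.linalg.inv(T@np.array(c["tool_from_camera"])); return c,W[:3,:3],W[:3,3]
def back(name,uv,z,s=None):
    c,R,t=ext(name,s);f,cx,cy=K(c)
    o=-R.T@t; out=[]
    for u,v in uv:
        d=R.T@np.array([(u-cx)/f,(v-cy)/f,1]); out.append(o+d*(z-o[2])/d[2])
    return np.array(out)
def proj(name,X,s=None):
    c,R,t=ext(name,s);f,cx,cy=K(c)
    p=np.atleast_2d(X)@R.T+t; return np.c_[f*p[:,0]/p[:,2]+cx,f*p[:,1]/p[:,2]+cy]
E
python3 - <<'E'
import cv2
a=cv2.imread("pics/top0.png")[200:325,240:415]
cv2.imwrite("pics/topc.png",cv2.resize(a,None,fx=4.5,fy=4.5,interpolation=cv2.INTER_CUBIC))
a=cv2.imread("pics/scene0.png")[195:305,225:410]
cv2.imwrite("pics/scenec.png",cv2.resize(a,None,fx=4.3,fy=4.3,interpolation=cv2.INTER_CUBIC))
E
```

```text
(no output)
```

View pics/topc.png

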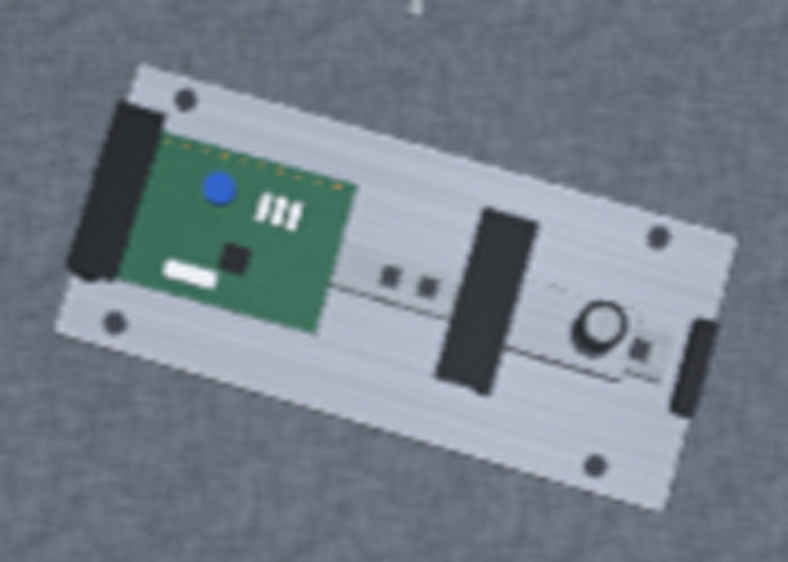

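View pics/scenec.png

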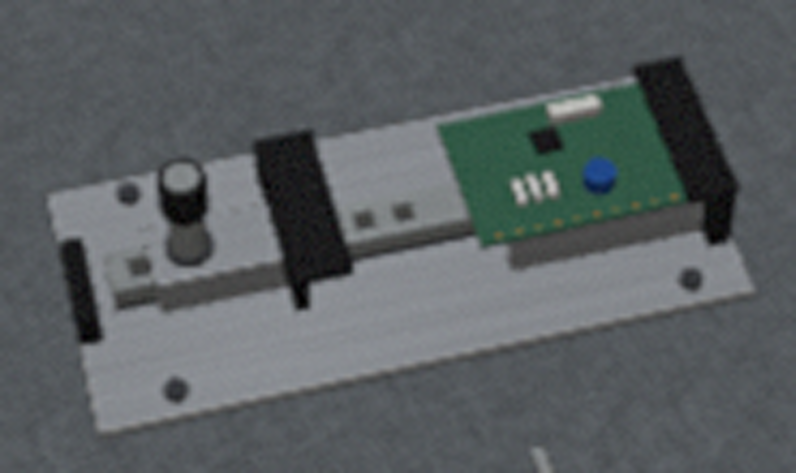

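```bash
cat > fit.py <<'E'
from h import *
from scipy.optimize import least_squares
def un(p,s,o): return (np.array(p)+.5)/s-.5+np.array(o)
top=un([(138,65),(735,237),(663,510),(55,332)],4.5,(240,200))
Lt=np.array([(75,90),(75,-240),(-75,-240),(-75,90)])/1000
sc=un([(753,293),(97,432),(48,197)],4.3,(225,195)); Ls=np.array([(75,90),(75,-240),(-75,-240)])/1000
def w(p,L,z=.008):
    c,s=np.cos(p[2]),np.sin(p[2]); return np.c_[p[0]+c*L[:,0]-s*L[:,1],p[1]+s*L[:,0]+c*L[:,1],np.full(len(L),z)]
for mode in (0,1,2):
    def r(p):
        a=(proj("top",w(p,Lt))-top).ravel(); b=(proj("scene",w(p,Ls))-sc).ravel()
        return [a,b,np.r_[a,b]][mode]
    q=least_squares(r,[.55,0,0]); print(mode,q.x,np.round(r(q.x),1))
p=q.x
def inv(X):
    c,s=np.cos(p[2]),np.sin(p[2]); d=X[:,:2]-p[:2]; return np.c_[c*d[:,0]+s*d[:,1],-s*d[:,0]+c*d[:,1]]*1000
if __name__=="__main__":
    kt=back("top",un([(604,324)],4.5,(240,200)),.091); print("knob top",kt,inv(kt))
    ks=back("scene",un([(184,177)],4.3,(225,195)),.091); print("knob scene",ks,inv(ks))
    print("board near edge",inv(back("top",un([(356,184),(316,333)],4.5,(240,200)),.0424)))
    print("holes",inv(back("top",un([(390,276),(428,287),(640,349)],4.5,(240,200)),.03)))
    print("lip",inv(back("top",un([(485,208),(538,222),(491,393),(437,377)],4.5,(240,200)),.054)))
    print("holes s",inv(back("scene",un([(403,211),(364,219),(139,265)],4.3,(225,195)),.03)))
    print("lip s",inv(back("scene",un([(256,140),(312,132),(352,265),(300,280)],4.3,(225,195)),.054)))
    print("TCP px",proj("top",ctrl.sense()["position"]))
E
python3 fit.py
```

```text
0 [ 0.57628274  0.05128783 -0.25471997] [-0.1 -0.4  0.5 -0.5  0.1  0.5 -0.6  0.3]
1 [ 0.58043091  0.04716621 -0.26316455] [ 0.9 -0.1 -0.2  0.6 -0.6 -0.8]
2 [ 0.57755879  0.04952214 -0.2566737 ] [ 0.8 -0.9  1.3 -0.8  0.7  0.1  0.2 -0.3  1.1 -1.8  0.6 -0.3 -0.3 -1.5]
knob top [[ 0.53083439 -0.12258674  0.091     ]] [[  -1.50134478 -178.33222637]]
knob scene [[ 0.53392629 -0.12347571  0.091     ]] [[   1.7149381  -178.40714636]]
board near edge [[ 38.13994622 -40.47029496]
 [-40.94853158 -42.67714297]]
holes [[  -1.02224349  -70.12213104]
 [  -0.98461861  -90.45694521]
 [  -1.08783197 -203.32041687]]
lip [[  42.92784863 -107.29832391]
 [  43.58072221 -134.97592646]
 [ -46.09195852 -135.76495979]
 [ -46.02087115 -107.68070438]]
holes s [[   1.20213441  -72.38739799]
 [   1.11338584  -92.29244361]
 [   0.51936513 -204.89209187]]
lip s [[ -42.31559781 -135.9493053 ]
 [ -40.25473662 -108.02608388]
 [  44.67469937 -108.90474199]
 [  46.9404774  -134.72799228]]
TCP px [[-112.56039022  468.28649898]]
```

```bash
cat > go.py <<'E'
import sys
from h import *
s=ctrl.sense()
x,y,z,yaw=map(float,sys.argv[1:5])
R0=Rt.from_euler("xyz",s["tool_rot"]); R1=Rt.from_euler("xyz",[np.pi,0,yaw])
print("t",s["time_s"],"pos",s["position"].round(4),"F",s["contact_force"].round(1))
print("d",(R0.inv().apply(np.array([x,y,z])-s["position"])).round(4),"rot",(R0.inv()*R1).as_rotvec().round(4))
E
python3 go.py 0.5325 -0.123 0.33 1.314
```

```text
t 0.15 pos [0.1857 0.6226 0.4039] F [-0.1 -1.1 -0.3]
d [-0.6154  0.5454  0.0748] rot [-0.0001  0.0015 -0.033 ]
```

send_rows([
  [-0.615, 0.545, 0.03, 0, 0.0015, -0.033, 0.05],
  [-0.615, 0.545, 0.03, 0, 0.0015, -0.033, 0.05],
  [-0.615, 0.545, 0.03, 0, 0.0015, -0.033, 0.05],
  [-0.615, 0.545, 0.03, 0, 0.0015, -0.033, 0.05],
  [-0.615, 0.545, 0.03, 0, 0.0015, -0.033, 0.05],
  [-0.615, 0.545, 0.03, 0, 0.0015, -0.033, 0.05],
  [-0.615, 0.545, 0.03, 0, 0.0015, -0.033, 0.05],
  [-0.615, 0.545, 0.03, 0, 0.0015, -0.033, 0.05],
])

```text
time_s: 0.95
position: [0.3546, 0.2584, 0.3902]
tool_rot: [3.141, -0.0, 1.314]
contact_force: [1.4, 0.5, 0.7]
width: 0.544
```

```bash
python3 go.py 0.5325 -0.123 0.33 1.314
```

```text
t 0.95 pos [0.3546 0.2584 0.3902] F [1.4 0.5 0.7]
d [-0.3237  0.2689  0.0602] rot [ 0.0003 -0.0002  0.0001]
```

send_rows([
  [-0.324, 0.269, 0.06, 0, 0, 0, 0.05],
  [-0.324, 0.269, 0.06, 0, 0, 0, 0.05],
  [-0.324, 0.269, 0.06, 0, 0, 0, 0.05],
  [-0.324, 0.269, 0.06, 0, 0, 0, 0.05],
  [-0.324, 0.269, 0.06, 0, 0, 0, 0.05],
  [-0.324, 0.269, 0.06, 0, 0, 0, 0.05],
  [-0.324, 0.269, 0.06, 0, 0, 0, 0.05],
  [-0.324, 0.269, 0.06, 0, 0, 0, 0.05],
])

```text
time_s: 1.75
position: [0.5216, -0.1005, 0.3337]
tool_rot: [3.141, -0.0, 1.314]
contact_force: [0.9, 0.4, 0.1]
width: 0.541
```

```bash
python3 go.py 0.5325 -0.123 0.33 1.314
```

```text
t 1.75 pos [ 0.5216 -0.1005  0.3337] F [0.9 0.4 0.1]
d [-0.019   0.0163  0.0037] rot [ 0.0003 -0.0003  0.0004]
```

send_rows([
  [-0.019, 0.0163, 0.004, 0, 0, 0, 0.05],
  [-0.019, 0.0163, 0.004, 0, 0, 0, 0.05],
  [-0.019, 0.0163, 0.004, 0, 0, 0, 0.05],
])

```text
time_s: 2.05
position: [0.5322, -0.1233, 0.3291]
tool_rot: [-3.14, -0.001, 1.313]
contact_force: [-0.2, 0.2, 0.3]
width: 0.546
```

```bash
python3 - <<'E'
from h import *
s=ctrl.sense(); im=ctrl.snapshot("wrist"); print(s["position"],s["contact_force"])
cv2.imwrite("pics/w1.png",im)
for p in ([.5325,-.123,.091],[.5325,-.123,.067]): print(proj("wrist",p,s))
g=s["position"]-[0,0,.159]; print("grasp",proj("wrist",g,s))
E
```

```text
[ 0.53224801 -0.12332678  0.32907021] [-0.16026206  0.15758443  0.25754337]
[[318.5152707  255.11562538]]
[[318.2684785  244.54341463]]
grasp [[318.94405081 312.49052387]]
```

View pics/w1.png

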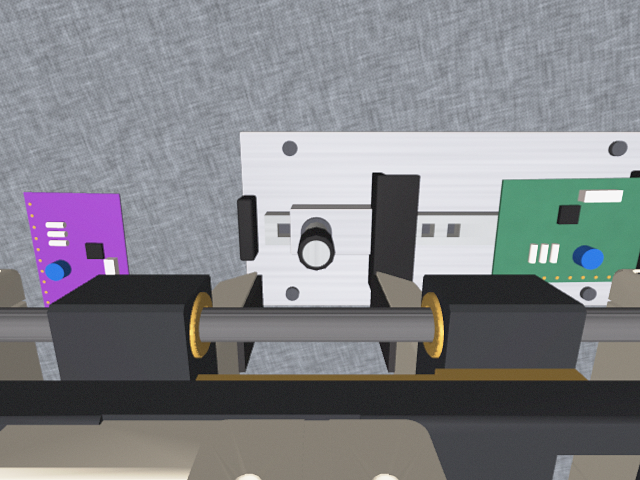

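```bash
python3 - <<'E'
import cv2
a=cv2.imread("pics/w1.png")[190:290,240:420]
cv2.imwrite("pics/w1c.png",cv2.resize(a,None,fx=4.4,fy=4.4,interpolation=cv2.INTER_CUBIC))
from h import *
s=ctrl.sense();print(back("wrist",[(316,253)],.091,s)); print(back("wrist",[(240,132),(616,131.5),(428,230),(453.5,230)],.008,s))
E
python3 go.py 0.532 -0.124 0.24 1.314
```

```text
[[ 0.53083822 -0.12295801  0.091     ]]
[[ 0.444077   -0.16218766  0.008     ]
 [ 0.51847221  0.12500012  0.008     ]
 [ 0.55997222 -0.03274533  0.008     ]
 [ 0.56541032 -0.0118967   0.008     ]]
t 2.1 pos [ 0.5322 -0.1222  0.3293] F [-0.3  0.4 -0.4]
d [-0.0019  0.0004  0.0893] rot [-0.001  -0.0009  0.001 ]
```

View pics/w1c.png

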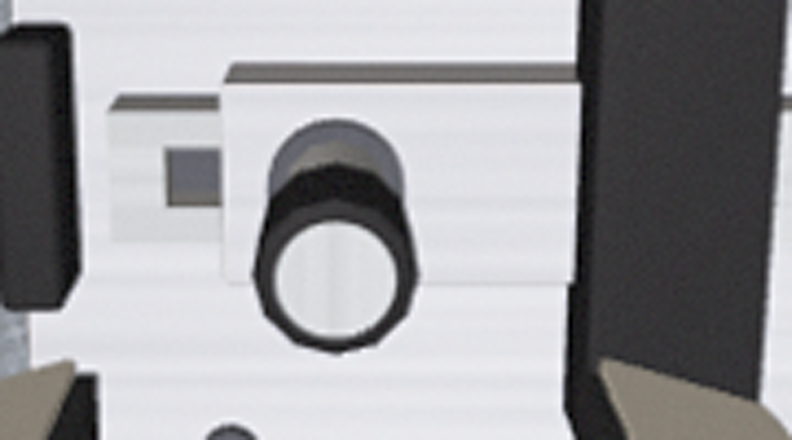

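send_rows([
  [-0.001, 0, 0.04, 0, 0, 0, 0.05],
  [-0.001, 0, 0.07, 0, 0, 0, 0.05],
  [-0.001, 0, 0.089, 0, 0, 0, 0.05],
  [-0.001, 0, 0.089, 0, 0, 0, 0.05],
  [-0.001, 0, 0.089, 0, 0, 0, 0.05],
])

```text
time_s: 2.6
position: [0.5319, -0.1216, 0.2408]
tool_rot: [-3.14, -0.002, 1.317]
contact_force: [-0.7, -1.1, 0.4]
width: 0.547
```

```bash
python3 - <<'E'
from h import *
s=ctrl.sense(); im=ctrl.snapshot("wrist"); print(s["position"],s["contact_force"])
cv2.imwrite("pics/w2.png",im)
E
```

```text
[ 0.53193043 -0.1216495   0.24077028] [-0.67404926 -1.05816354  0.40983642]
```

View pics/w2.png

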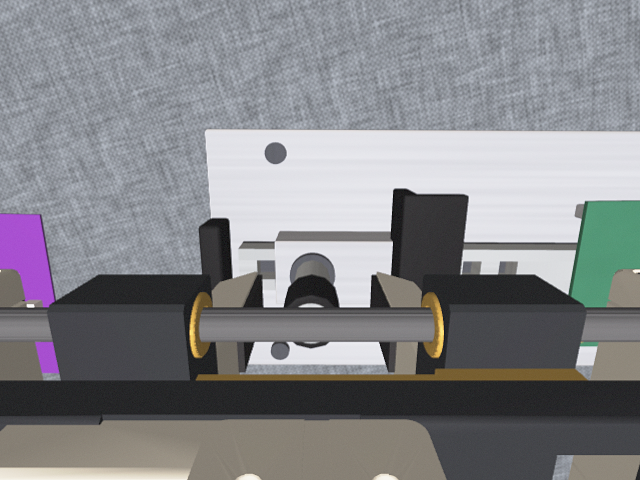

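send_rows([
  [-0.0015, 0, 0, 0, 0, 0, 0.035],
  [-0.0015, 0, 0, 0, 0, 0, 0.02],
  [-0.0015, 0, 0, 0, 0, 0, 0.02],
  [-0.0015, 0, 0, 0, 0, 0, 0.02],
  [-0.0015, 0, 0, 0, 0, 0, 0.02],
], grip_force=25)

```text
time_s: 3.15
position: [0.5323, -0.1237, 0.242]
tool_rot: [3.14, -0.001, 1.316]
contact_force: [-0.4, 0.3, 4.5]
width: 0.253
```

```bash
python3 go.py 0.532 -0.124 0.24 1.314
```

```text
t 3.15 pos [ 0.5323 -0.1237  0.242 ] F [-0.4  0.3  4.5]
d [-0.0004 -0.0002  0.002 ] rot [ 0.0013 -0.0014  0.0024]
```

send_rows([
  [0, 0, -0.003, 0, 0, 0, 0.02],
  [0, 0, -0.006, 0, 0, 0, 0.02],
  [0, 0, -0.009, 0, 0, 0, 0.02],
  [0, 0, -0.011, 0, 0, 0, 0.02],
  [0, 0, -0.011, 0, 0, 0, 0.02],
])

```text
time_s: 3.65
position: [0.5322, -0.1237, 0.2529]
tool_rot: [3.14, -0.001, 1.316]
contact_force: [2.8, 0.7, -8.4]
width: 0.256
```

```bash
python3 - <<'E'
from h import *
s=ctrl.sense(); im=ctrl.snapshot("scene"); im2=ctrl.snapshot("wrist");print(s["position"],s["contact_force"],s["tool_rot"])
cv2.imwrite("pics/s3.png",cv2.resize(im[195:305,225:410],None,fx=4.3,fy=4.3,interpolation=cv2.INTER_CUBIC))
cv2.imwrite("pics/w3.png",im2)
E
```

```text
[ 0.53221115 -0.1236561   0.25294219] [ 2.79361594  0.74626463 -8.42088499] [ 3.14043806e+00 -1.48824835e-03  1.31643600e+00]
```

View pics/s3.png

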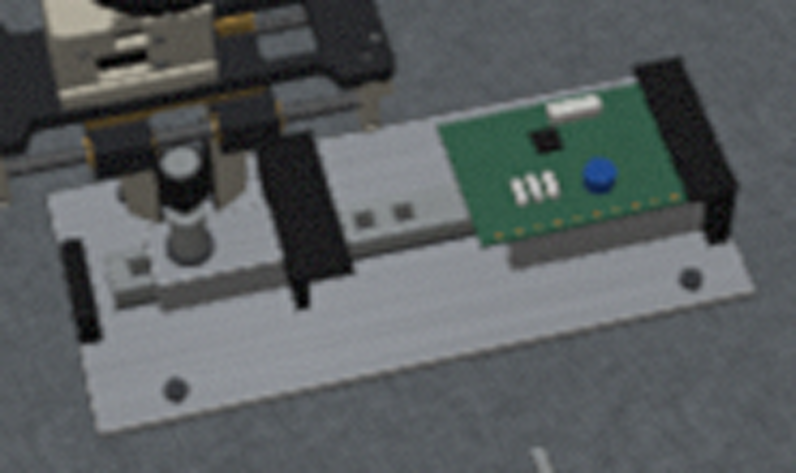

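View pics/w3.png

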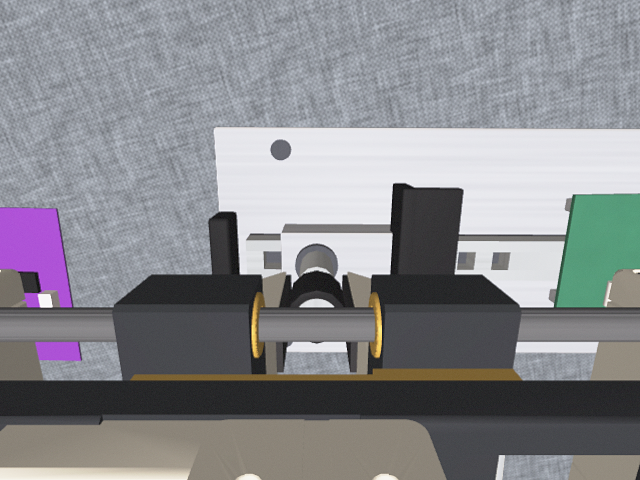

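send_rows([
  [0.005, 0, 0, 0, 0, 0, 0.02],
  [0.015, 0, 0, 0, 0, 0, 0.02],
  [0.026, 0, 0, 0, 0, 0, 0.02],
  [0.038, 0, 0, 0, 0, 0, 0.02],
  [0.05, 0, 0, 0, 0, 0, 0.02],
  [0.061, 0, 0, 0, 0, 0, 0.02],
  [0.07, 0, 0, 0, 0, 0, 0.02],
  [0.075, 0, 0, 0, 0, 0, 0.02],
])

```text
time_s: 4.55
position: [0.5517, -0.0493, 0.2531]
tool_rot: [3.14, -0.002, 1.318]
contact_force: [4.2, -3.6, -8.9]
width: 0.258
```

```bash
python3 - <<'E'
from h import *
s=ctrl.sense(); im=ctrl.snapshot("top"); im2=ctrl.snapshot("wrist");print(s["position"],s["contact_force"],s["tool_rot"])
cv2.imwrite("pics/t4.png",cv2.resize(im[200:325,240:415],None,fx=4.5,fy=4.5,interpolation=cv2.INTER_CUBIC))
cv2.imwrite("pics/w4.png",im2)
E
```

```text
[ 0.55167495 -0.04931586  0.25307407] [ 4.2330997  -3.57174039 -8.86921537] [ 3.13963529e+00 -2.05824182e-03  1.31813890e+00]
```

View pics/w4.png

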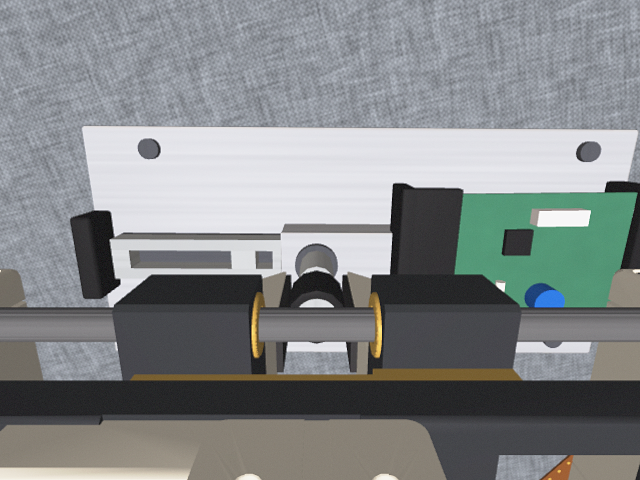

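View pics/t4.png

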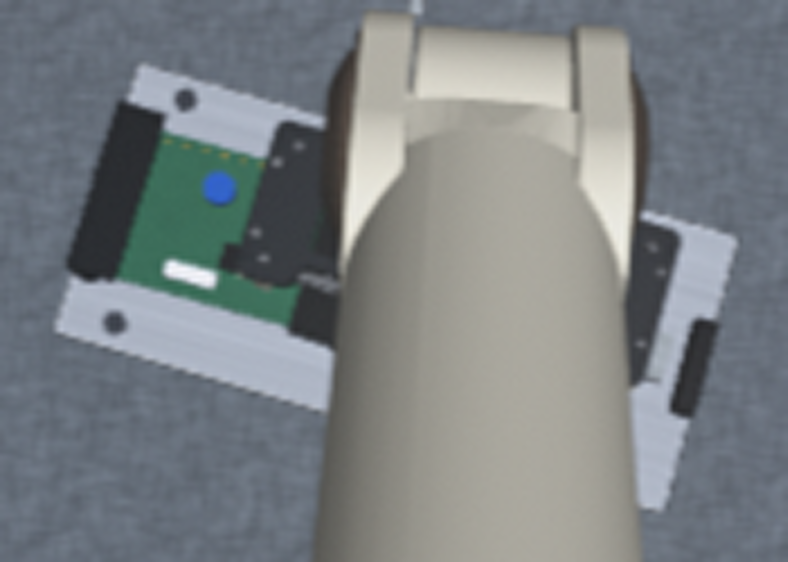

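send_rows([
  [0.002, 0.0005, 0, 0, 0, 0, 0.02],
  [0.004, 0.001, 0, 0, 0, 0, 0.02],
  [0.006, 0.001, 0, 0, 0, 0, 0.02],
  [0.008, 0.001, 0, 0, 0, 0, 0.02],
  [0.009, 0.001, 0, 0, 0, 0, 0.02],
])

```text
time_s: 5.15
position: [0.5544, -0.0404, 0.2528]
tool_rot: [3.141, -0.002, 1.318]
contact_force: [-0.1, -3.2, -8.1]
width: 0.256
```

```bash
cat > st.py <<'E'
from h import *
s=ctrl.sense(); th=-0.2567; F=s["contact_force"]
yh=np.array([-np.sin(th),np.cos(th)]);xh=np.array([np.cos(th),np.sin(th)])
k=np.array([0.5322,-0.1237])
print("t %.2f"%s["time_s"],"s_rel %.2f mm"%(1000*yh@(s["position"][:2]-k)),"lat %.2f"%(1000*xh@(s["position"][:2]-k)),"z",s["position"][2].round(4),"Fy_h %.1f Fx_h %.1f Fz %.1f"%(yh@F[:2],xh@F[:2],F[2]),"w",s["width"]*91.8, "rot",s["tool_rot"].round(4))
E
python3 st.py
```

```text
t 5.15 s_rel 86.20 mm lat 0.32 z 0.2528 Fy_h -3.1 Fx_h 0.7 Fz -8.1 w 23.527552320883565 rot [ 3.1413e+00 -2.4000e-03  1.3185e+00]
```

send_rows([
  [0.001, 0, 0, 0, 0, 0, 0.02],
  [0.002, 0, 0, 0, 0, 0, 0.02],
  [0.003, 0, 0, 0, 0, 0, 0.02],
])

```text
time_s: 5.45
position: [0.5551, -0.0377, 0.2528]
tool_rot: [3.141, -0.002, 1.318]
contact_force: [1.1, -3.9, -8.7]
width: 0.252
```

```bash
python3 st.py
```

```text
t 5.45 s_rel 88.96 mm lat 0.34 z 0.2528 Fy_h -3.5 Fx_h 2.0 Fz -8.7 w 23.101900748297584 rot [ 3.1413e+00 -2.2000e-03  1.3182e+00]
```

send_rows([
  [0.001, 0, 0, 0, 0, 0, 0.02],
  [0.0015, 0, 0, 0, 0, 0, 0.02],
  [0.002, 0, 0, 0, 0, 0, 0.02],
])

```text
time_s: 5.75
position: [0.5556, -0.0358, 0.2528]
tool_rot: [3.141, -0.002, 1.318]
contact_force: [0.7, -3.4, -9.6]
width: 0.255
```

```bash
python3 - <<'E'
exec(open("st.py").read())
im=ctrl.snapshot("wrist")
cv2.imwrite("pics/w5.png",im)
im=ctrl.snapshot("scene")
cv2.imwrite("pics/s5.png",cv2.resize(im[195:305,225:410],None,fx=4.3,fy=4.3,interpolation=cv2.INTER_CUBIC))
E
```

```text
t 5.75 s_rel 91.00 mm lat 0.34 z 0.2528 Fy_h -3.1 Fx_h 1.5 Fz -9.6 w 23.376697117406092 rot [ 3.1413e+00 -2.2000e-03  1.3181e+00]
```

View pics/w5.png

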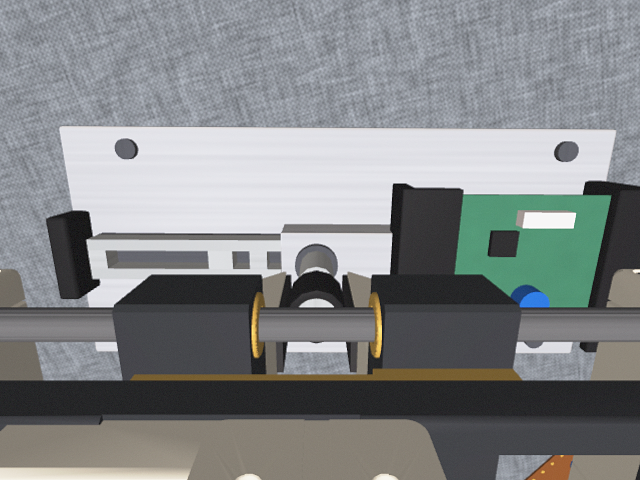

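View pics/s5.png

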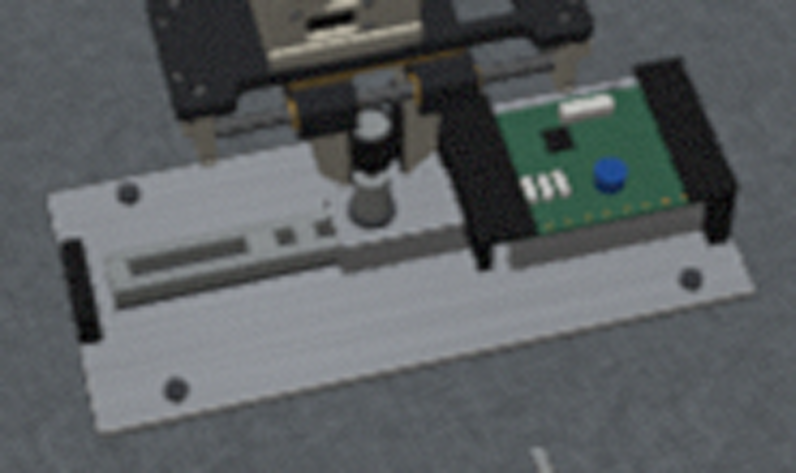

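send_rows([
  [0.0005, 0, 0, 0, 0, 0, 0.02],
  [0.001, 0, 0, 0, 0, 0, 0.02],
  [0.001, 0, 0, 0, 0, 0, 0.02],
])

```text
time_s: 6.15
position: [0.5559, -0.0346, 0.2528]
tool_rot: [3.141, -0.002, 1.318]
contact_force: [1.5, -3.1, -9.0]
width: 0.254
```

```bash
python3 st.py
```

```text
t 6.15 s_rel 92.16 mm lat 0.34 z 0.2528 Fy_h -2.6 Fx_h 2.2 Fz -9.0 w 23.287847680722546 rot [ 3.1412e+00 -2.3000e-03  1.3183e+00]
```

send_rows([
  [0.0005, 0, 0, 0, 0, 0, 0.02],
  [0.001, 0, 0, 0, 0, 0, 0.02],
])

```text
time_s: 6.35
position: [0.5562, -0.0337, 0.2528]
tool_rot: [3.141, -0.002, 1.318]
contact_force: [1.5, -2.6, -8.1]
width: 0.255
```

```bash
python3 st.py
```

```text
t 6.35 s_rel 93.17 mm lat 0.32 z 0.2528 Fy_h -2.1 Fx_h 2.1 Fz -8.1 w 23.427694103617714 rot [ 3.1413e+00 -2.3000e-03  1.3182e+00]
```

send_rows([
  [0.0005, 0, 0, 0, 0, 0, 0.02],
  [0.0005, 0, 0, 0, 0, 0, 0.02],
])

```text
time_s: 6.55
position: [0.5563, -0.0332, 0.2528]
tool_rot: [3.141, -0.002, 1.318]
contact_force: [0.8, -4.1, -9.2]
width: 0.257
```

```bash
python3 st.py
```

```text
t 6.55 s_rel 93.66 mm lat 0.33 z 0.2528 Fy_h -3.8 Fx_h 1.8 Fz -9.2 w 23.567662085375296 rot [ 3.1413e+00 -2.2000e-03  1.3182e+00]
```

send_rows([
  [0.0005, 0, 0, 0, 0, 0, 0.02],
  [0.0005, 0, 0, 0, 0, 0, 0.02],
])

```text
time_s: 6.75
position: [0.5563, -0.0331, 0.2527]
tool_rot: [3.141, -0.002, 1.318]
contact_force: [0.9, -4.7, -8.5]
width: 0.254
```

```bash
python3 st.py
```

```text
t 6.75 s_rel 93.74 mm lat 0.34 z 0.2527 Fy_h -4.4 Fx_h 2.1 Fz -8.5 w 23.323297127205315 rot [ 3.1414e+00 -1.7000e-03  1.3179e+00]
```

send_rows([
  [0.0005, 0, 0, 0, 0, 0, 0.02],
  [0.0005, 0, 0, 0, 0, 0, 0.02],
])

```text
time_s: 6.95
position: [0.5564, -0.033, 0.2527]
tool_rot: [3.142, -0.001, 1.317]
contact_force: [1.2, -5.3, -8.7]
width: 0.255
```

```bash
python3 - <<'E'
exec(open("st.py").read())
im=ctrl.snapshot("wrist")
cv2.imwrite("pics/w6.png",im)
im=ctrl.snapshot("scene")
cv2.imwrite("pics/s6.png",cv2.resize(im[195:305,225:410],None,fx=4.3,fy=4.3,interpolation=cv2.INTER_CUBIC))
E
```

```text
t 6.95 s_rel 93.87 mm lat 0.35 z 0.2527 Fy_h -4.8 Fx_h 2.6 Fz -8.7 w 23.45390983390339 rot [ 3.1415e+00 -1.2000e-03  1.3175e+00]
```

View pics/w6.png

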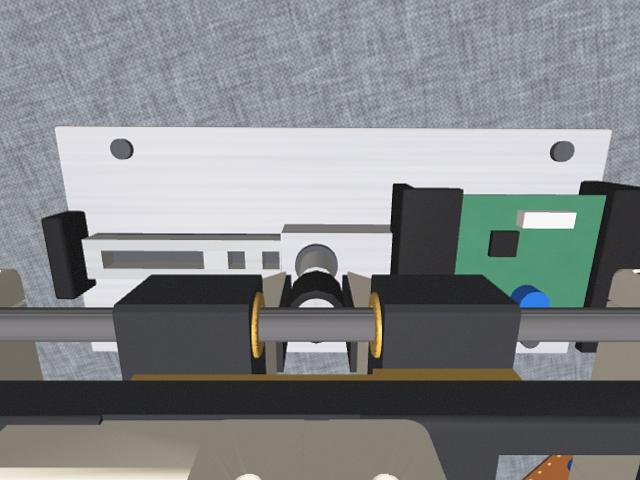

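View pics/s6.png

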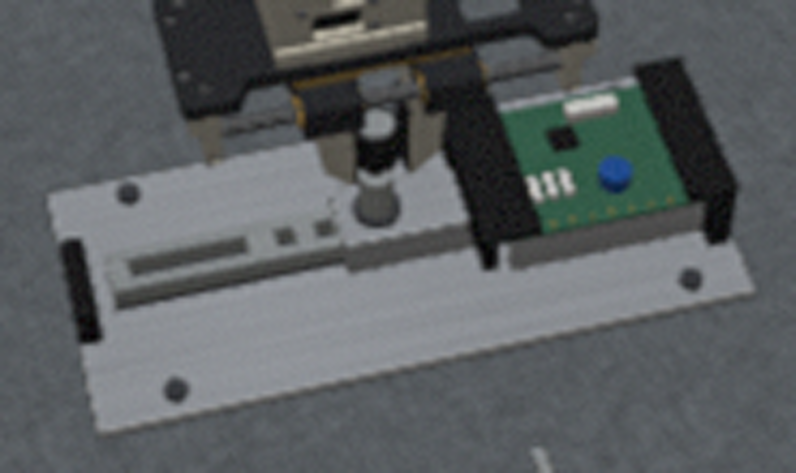

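send_rows([
  [0.001, 0, 0, 0, 0, 0, 0.02],
  [0.001, 0, 0, 0, 0, 0, 0.02],
])

```text
time_s: 7.25
position: [0.5565, -0.0328, 0.2526]
tool_rot: [-3.141, -0.0, 1.317]
contact_force: [0.6, -7.1, -8.9]
width: 0.253
```

```bash
python3 st.py
```

```text
t 7.25 s_rel 94.07 mm lat 0.39 z 0.2526 Fy_h -6.7 Fx_h 2.4 Fz -8.9 w 23.185250569169785 rot [-3.1415e+00 -2.0000e-04  1.3169e+00]
```

send_rows([
  [-0.0005, 0, 0, 0, 0, 0, 0.02],
  [-0.001, 0, 0, 0, 0, 0, 0.02],
  [-0.001, 0, 0.001, 0, 0, 0, 0.02],
  [-0.001, 0, 0.002, 0, 0, 0, 0.02],
  [-0.001, 0, 0.002, 0, 0, 0, 0.02],
])

```text
time_s: 7.75
position: [0.5564, -0.0331, 0.2506]
tool_rot: [3.142, -0.001, 1.318]
contact_force: [1.6, 0.3, -7.7]
width: 0.255
```

```bash
python3 st.py
```

```text
t 7.75 s_rel 93.80 mm lat 0.36 z 0.2506 Fy_h 0.7 Fx_h 1.5 Fz -7.7 w 23.442971375701383 rot [ 3.1416e+00 -1.0000e-03  1.3175e+00]
```

send_rows([
  [-0.0005, 0, 0, 0, 0, 0, 0.027],
  [-0.0005, 0, 0, 0, 0, 0, 0.027],
  [-0.0005, 0, 0, 0, 0, 0, 0.027],
])

```text
time_s: 8.05
position: [0.5568, -0.0333, 0.2515]
tool_rot: [3.14, -0.002, 1.318]
contact_force: [0.1, -0.2, 0.2]
width: 0.295
```

```bash
python3 - <<'E'
exec(open("st.py").read())
im=ctrl.snapshot("wrist")
cv2.imwrite("pics/w7.png",im)
im=ctrl.snapshot("scene")
cv2.imwrite("pics/s7.png",cv2.resize(im[195:305,225:410],None,fx=4.3,fy=4.3,interpolation=cv2.INTER_CUBIC))
E
```

```text
t 8.05 s_rel 93.68 mm lat 0.81 z 0.2515 Fy_h -0.2 Fx_h 0.1 Fz 0.2 w 27.0353577175545 rot [ 3.1400e+00 -1.7000e-03  1.3178e+00]
```

View pics/w7.png

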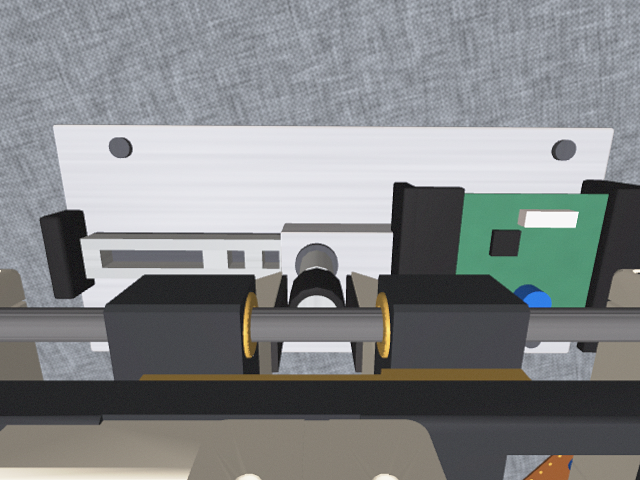

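View pics/s7.png

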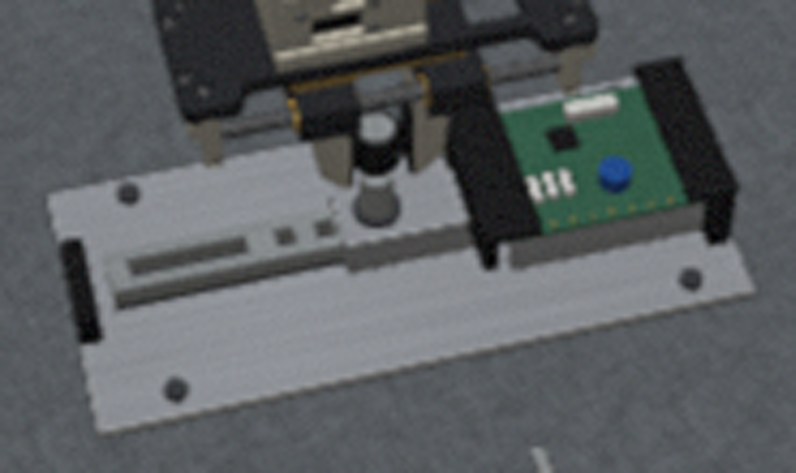

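send_rows([
  [-0.001, 0, 0.004, 0, 0, 0, 0.027],
  [-0.0017, 0, 0.004, 0, 0, 0, 0.027],
  [-0.0024, 0, 0.004, 0, 0, 0, 0.027],
  [-0.003, 0, 0.004, 0, 0, 0, 0.027],
])

```text
time_s: 8.55
position: [0.5561, -0.0353, 0.2471]
tool_rot: [3.14, -0.003, 1.318]
contact_force: [2.7, 4.5, -3.1]
width: 0.29
```

```bash
python3 st.py
```

```text
t 8.55 s_rel 91.58 mm lat 0.68 z 0.2471 Fy_h 5.1 Fx_h 1.4 Fz -3.1 w 26.637912003351534 rot [ 3.1402e+00 -2.8000e-03  1.3185e+00]
```

send_rows([
  [-0.0007, 0, 0, 0, 0, 0, 0.027],
  [-0.0014, 0, 0, 0, 0, 0, 0.027],
  [-0.002, 0, 0, 0, 0, 0, 0.027],
])

```text
time_s: 8.85
position: [0.5559, -0.0362, 0.2471]
tool_rot: [3.14, -0.004, 1.319]
contact_force: [3.0, 4.8, -3.0]
width: 0.293
```

```bash
python3 st.py
```

```text
t 8.85 s_rel 90.64 mm lat 0.67 z 0.2471 Fy_h 5.4 Fx_h 1.6 Fz -3.0 w 26.857665311746306 rot [ 3.1398 -0.0042  1.3194]
```

send_rows([
  [-0.0015, 0, 0, 0, 0, 0, 0.027],
  [-0.002, 0, 0, 0, 0, 0, 0.027],
  [-0.0025, 0, 0, 0, 0, 0, 0.027],
])

```text
time_s: 9.15
position: [0.5555, -0.0376, 0.247]
tool_rot: [3.14, -0.005, 1.32]
contact_force: [3.0, 4.4, -3.2]
width: 0.294
```

```bash
python3 - <<'E'
exec(open("st.py").read())
im=ctrl.snapshot("wrist")
cv2.imwrite("pics/w8.png",im)
im=ctrl.snapshot("scene")
cv2.imwrite("pics/s8.png",cv2.resize(im[195:305,225:410],None,fx=4.3,fy=4.3,interpolation=cv2.INTER_CUBIC))
E
```

```text
t 9.15 s_rel 89.23 mm lat 0.62 z 0.247 Fy_h 5.0 Fx_h 1.7 Fz -3.2 w 27.002376037542614 rot [ 3.1397 -0.0054  1.3204]
```

View pics/w8.png

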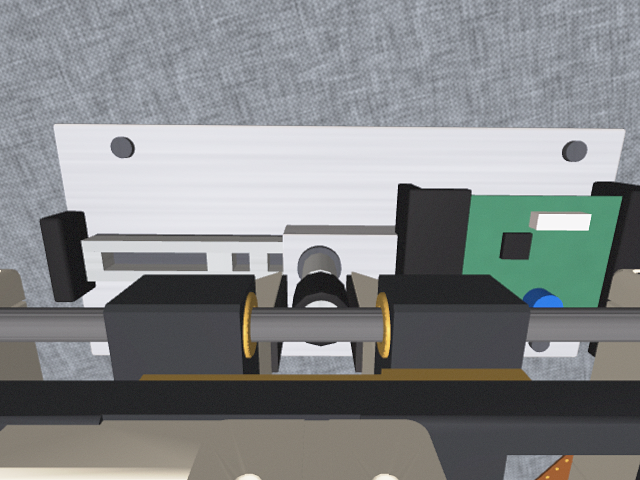

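View pics/s8.png

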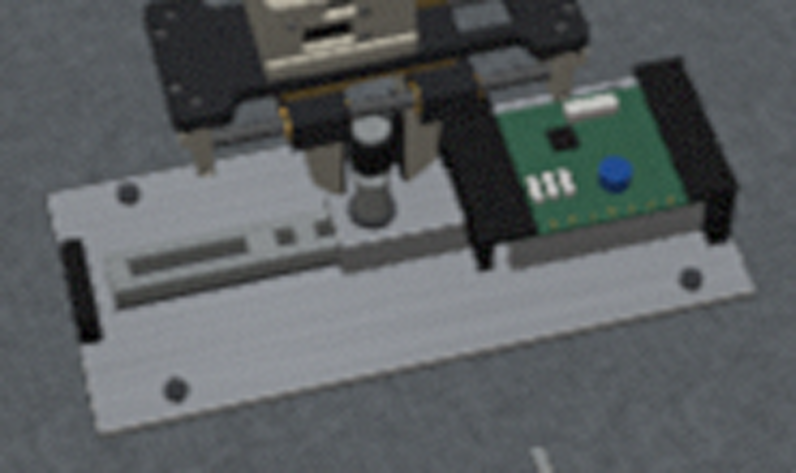

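send_rows([
  [-0.0015, 0, 0, 0, 0, 0, 0.027],
  [-0.002, 0, 0, 0, 0, 0, 0.027],
  [-0.0025, 0, 0, 0, 0, 0, 0.027],
])

```text
time_s: 9.55
position: [0.555, -0.0392, 0.2469]
tool_rot: [3.14, -0.006, 1.321]
contact_force: [3.3, 4.0, -4.0]
width: 0.296
```

```bash
python3 st.py
```

```text
t 9.55 s_rel 87.49 mm lat 0.59 z 0.2469 Fy_h 4.7 Fx_h 2.2 Fz -4.0 w 27.150618301332443 rot [ 3.1395 -0.0064  1.3211]
```

send_rows([
  [-0.0012, 0, 0, 0, 0, 0, 0.027],
  [-0.0018, 0, 0, 0, 0, 0, 0.027],
  [-0.002, 0, 0, 0, 0, 0, 0.027],
])

```text
time_s: 9.85
position: [0.5543, -0.0413, 0.2468]
tool_rot: [3.14, -0.006, 1.321]
contact_force: [0.1, 2.6, -1.1]
width: 0.29
```

```bash
python3 st.py
```

```text
t 9.85 s_rel 85.30 mm lat 0.49 z 0.2468 Fy_h 2.5 Fx_h -0.6 Fz -1.1 w 26.66324007995517 rot [ 3.14   -0.006   1.3213]
```

```bash
python3 - <<'E'
exec(open("st.py").read())
im=ctrl.snapshot("wrist")
cv2.imwrite("pics/w9.png",im)
im=ctrl.snapshot("scene")
cv2.imwrite("pics/s9.png",cv2.resize(im[195:305,225:410],None,fx=4.3,fy=4.3,interpolation=cv2.INTER_CUBIC))
E
```

```text
t 9.85 s_rel 85.30 mm lat 0.49 z 0.2468 Fy_h 2.5 Fx_h -0.6 Fz -1.1 w 26.66324007995517 rot [ 3.14   -0.006   1.3213]
```

View pics/w9.png

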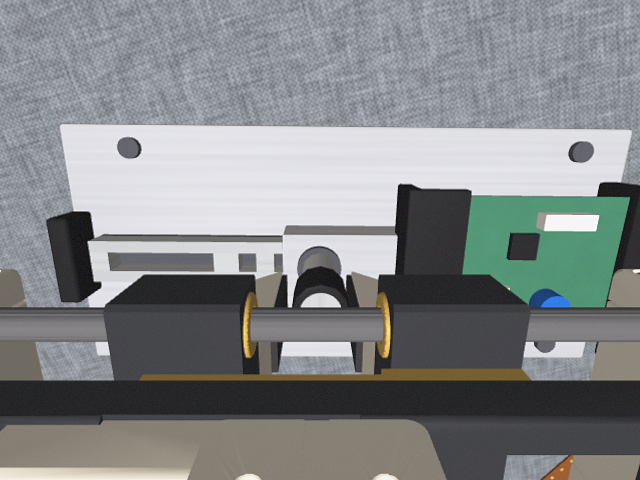

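View pics/s9.png

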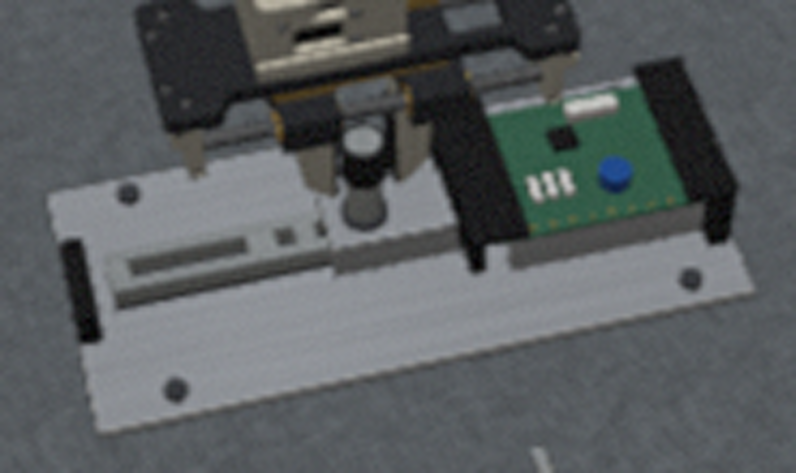

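send_rows([
  [0.0015, 0, 0, 0, 0, 0, 0.04],
  [0.0015, 0, 0, 0, 0, 0, 0.05],
  [0.0015, 0, 0, 0, 0, 0, 0.05],
  [0.0015, 0, -0.02, 0, 0, 0, 0.05],
  [0.0015, 0, -0.06, 0, 0, 0, 0.05],
  [0.0015, 0, -0.1, 0, 0, 0, 0.05],
  [0.0015, 0, -0.12, 0, 0, 0, 0.05],
])

```text
time_s: 10.65
position: [0.5551, -0.0413, 0.3705]
tool_rot: [3.135, -0.006, 1.32]
contact_force: [0.6, 0.7, -0.4]
width: 0.547
```

send_rows([
  [-0.05, 0.0, -0.03, 0, 0, 0, 0.05],
  [-0.1, -0.0, -0.03, 0, 0, 0, 0.05],
  [-0.15, 0, -0.03, 0, 0, 0, 0.05],
  [-0.2, 0, -0.03, 0, 0, 0, 0.05],
  [-0.2, 0, -0.03, 0, 0, 0, 0.05],
  [-0.2, 0, -0.03, 0, 0, 0, 0.05],
])

```text
time_s: 11.25
position: [0.504, -0.238, 0.3993]
tool_rot: [3.136, -0.005, 1.314]
contact_force: [0.7, 0.6, 0.6]
width: 0.544
```

```bash
python3 - <<'E'
exec(open("st.py").read())
im=ctrl.snapshot("top")
cv2.imwrite("pics/t10.png",cv2.resize(im[200:325,240:415],None,fx=4.5,fy=4.5,interpolation=cv2.INTER_CUBIC))
im=ctrl.snapshot("scene")
cv2.imwrite("pics/s10.png",cv2.resize(im[195:305,225:410],None,fx=4.3,fy=4.3,interpolation=cv2.INTER_CUBIC))
E
```

```text
t 11.25 s_rel -117.77 mm lat 1.73 z 0.3993 Fy_h 0.8 Fx_h 0.5 Fz 0.6 w 49.92353951366486 rot [ 3.1356 -0.0053  1.3144]
```

View pics/t10.png

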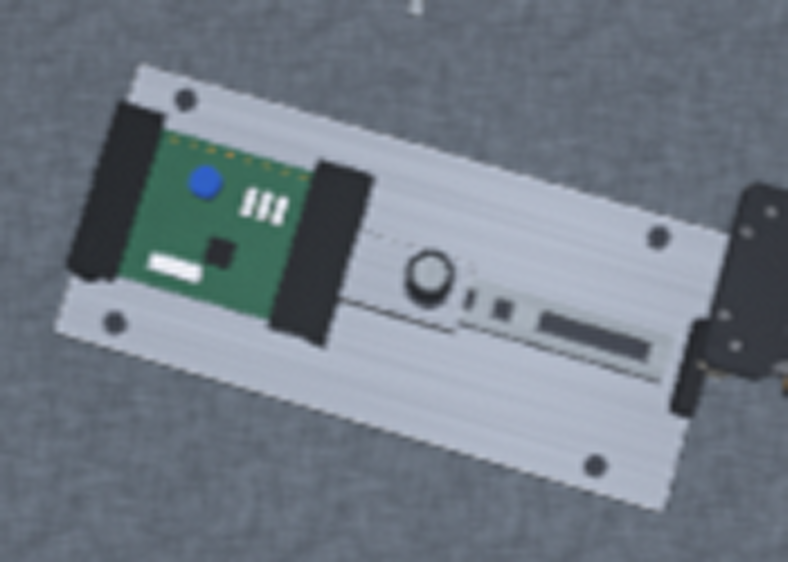

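View pics/s10.png

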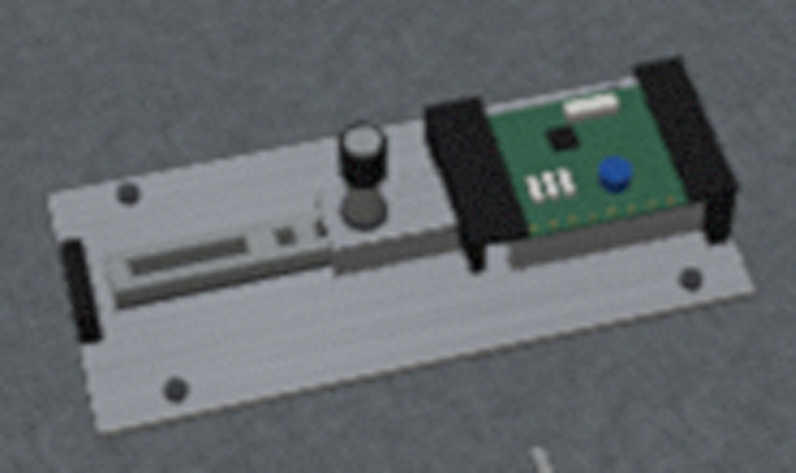

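```bash
python3 - <<'E' | tail -12
from fit import *
u=un([(430,272)],4.5,(240,200)); v=un([(363,140)],4.3,(225,195))
u0=un([(604,324)],4.5,(240,200)); v0=un([(184,177)],4.3,(225,195))
def tri(u,v):
    P=[]
    for n in("top","scene"):
        c,R,t=ext(n);f,cx,cy=K(c);P.append(np.array([[f,0,cx],[0,f,cy],[0,0,1]])@np.c_[R,t])
    X=cv2.triangulatePoints(P[0],P[1],u.T,v.T).ravel();return X[:3]/X[3]
for a,b in((u0,v0),(u,v)):
    X=tri(a,b);print("knob top",X,inv(X[None]))
for z in (.091,.099): print("holder y from top/scene at z",z,inv(back("top",u,z)),inv(back("scene",v,z)))
print("lip",inv(back("top",un([(317,160),(374,178),(326,346),(268,327)],4.5,(240,200)),.054)))
print("holes",inv(back("top",un([(502,310)],4.5,(240,200)),.03)))
b=inv(back("top",un([(219,188),(205,182),(190,274),(175,267)],4.5,(240,200)),.05));print("comp move",b[1]-b[0],b[3]-b[2])
b=inv(back("scene",un([(600,175),(615,173)],4.3,(225,195)),.05));print("comp move s",b[1]-b[0])
E
```

```text
2 [ 0.57755879  0.04952214 -0.2566737 ] [ 0.8 -0.9  1.3 -0.8  0.7  0.1  0.2 -0.3  1.1 -1.8  0.6 -0.3 -0.3 -1.5]
knob top [ 0.53128134 -0.12267611  0.08765394] [[  -1.04634296 -178.30520612]]
knob top [ 0.55382415 -0.03820509  0.08842355] [[ -0.68625346 -90.87865685]]
holder y from top/scene at z 0.091 [[ -0.86767155 -90.18493666]] [[  1.30984189 -92.00724398]]
holder y from top/scene at z 0.099 [[ -1.86774677 -90.30263703]] [[  7.81493472 -93.54813352]]
lip [[ 42.63901038 -18.60479003]
 [ 41.8908822  -49.0246855 ]
 [-46.78270493 -49.99284615]
 [-45.832881   -19.32523835]]
holes [[  -1.69372554 -130.17315613]]
comp move [0.95326746 7.75231853] [1.26936115 8.34010102]
comp move s [0.68702013 7.52198481]
```

```bash
python3 -c "
from station import ctrl
print(ctrl.job_done(), ctrl.sense()['time_s'])"
```

```text
the job is handed in; nothing more can be done
the job is handed in; nothing more can be done
```

The job is done and handed in, with the robot clear of everything at about 11.3 s (limit 38 s). No verdict is reported.

**What I did**
1. I gripped the knob and lifted the plunger about 11 mm; the reading of about 8–9 N matched its spring.
2. I slid the jaw forward about 94 mm and pushed the board until it stopped firmly. The highest force I read along the bar was about 7 N.
3. I backed off slightly, lowered the pin onto the bar and opened the fingers loosely around the knob. I then eased the jaw back at about 5 N until the pin dropped in, and withdrew.

**Last checks**
- **Pin:** the knob top is within 1 mm of its starting height, so the plunger is fully down. The jaw sits at about 0.109, which matches the third hole as seen from above.
- **Board:** it moved about 8 mm in total and stayed put while the jaw backed off. In the last pictures it lies flat under both lips.
- **Other objects:** the arm stayed well above them and no stray contact showed in the force readings. I did not take a full picture of them at the end.

**Less certain**
- The two fixed cameras disagree by about 2–4 mm on positions. That the board is fully home therefore rests mainly on the firm stop and the jaw reading about 0.115 there.
- I measured a sideways shift of the board of about 1 mm, which is within the measurement error.

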